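# Tip out the stencil weights

### The job

Take the short tin that holds the steel nuts (the stencil weights), turn it over mouth-down close above or onto the middle of the round cardboard disc so that the nuts do not fall from a height, then lift it straight up, still mouth-down, well clear (a hand's breadth, 10 cm or more), to leave all four nuts in a heap on the disc. Then stand the tin mouth-down on the table off the disc; do not disturb the longer tin.

Things in the scene. Friction and masses are not known exactly. Their poses are not given: they have to be found in the camera images.
- tin: Short open steel tin, a straight cylinder: 60 mm outside diameter, 95 mm long, 2 mm wall, about 70 g, holding four nuts (130 g more; they slide out once the mouth points some 20 to 35 degrees below level). Origin: centre of the outside of its closed base; its z axis runs from base to mouth. It starts lying on the rest, mouth roughly to the robot's right (-y, within 25 degrees) and 8 degrees above level.
- rest: Low fixed wooden rest under the short tin. Origin: on the table under the tin's middle, which lies 62 mm up; x: the mouth's heading. It holds the tin only from underneath, within 25 mm either side of the tin's axis and 22 mm or more below it, so both sides are free to grip, for instance by fingers leaning 40 to 50 degrees along the mouth's heading; leaning as much the other way, they have the tin mouth-down.
- tin_mouth (a point): Centre of the tin's open mouth, 95 mm from its base.
- disc: Round flat disc of plain cardboard with a few paint spots, fixed on the table, 220 mm diameter, 4 mm thick. Origin: centre of its underside, on the table. It may lie on the robot's left or right, the short tin on the other side.
- nut1: Steel hex nut (one of four alike), 24 mm across flats, 13 mm thick, 33 g, loose inside the short tin at the start. Origin: centre of one face.
- nut2: Steel hex nut (one of four alike), 24 mm across flats, 13 mm thick, 33 g, loose inside the short tin at the start. Origin: centre of one face.
- nut3: Steel hex nut (one of four alike), 24 mm across flats, 13 mm thick, 33 g, loose inside the short tin at the start. Origin: centre of one face.
- nut4: Steel hex nut (one of four alike), 24 mm across flats, 13 mm thick, 33 g, loose inside the short tin at the start. Origin: centre of one face.
- long_tin: Bystander: longer, thinner empty open tin, 50 mm diameter, 135 mm long, on a rest of its own farther from the robot, lying the same way; leave it alone. Origin: centre of its base, z towards its mouth.
Not all that is in view belongs to the job. Several things have the shape of the disc; the one meant has the colours described above.

How it is judged:
On the way, in this order (a step that is already met when the one before it is completed fails the run):
1. the tin is mouth-down (within 25 degrees) over the disc, the middle of its mouth within 50 mm of the table's height and 65 mm of the disc's centre, with all four nuts down on the disc (angle between tin's own z axis and vertical above 2.7 rad and horizontal distance between tin_mouth and disc below 0.065 m and height (world z) of tin_mouth below 0.05 m and horizontal distance between each of nut1, nut2, nut3, nut4 and disc below 0.108 m and height (world z) of each of nut1, nut2, nut3, nut4 below 0.085 m), for 0.2 s.
2. the tin has been lifted straight up, mouth still down (within 30 degrees) and over the disc (within 65 mm of its centre), its mouth more than 95 mm above the table, the nuts left on the disc (angle between tin's own z axis and vertical above 2.61 rad and horizontal distance between tin_mouth and disc below 0.065 m and height (world z) of tin_mouth above 0.095 m and horizontal distance between each of nut1, nut2, nut3, nut4 and disc below 0.108 m and height (world z) of each of nut1, nut2, nut3, nut4 below 0.085 m), for 0.1 s.
At the end, for the whole second after the job is handed in: All four nuts lie at rest on the cardboard disc (centres within 108 mm of its centre, none more than 85 mm up), and the tin stands mouth-down (within 8 degrees) at rest on the table, its axis more than 130 mm from the disc's centre (horizontal distance between each of nut1, nut2, nut3, nut4 and disc below 0.108 m and height (world z) of each of nut1, nut2, nut3, nut4 below 0.085 m and angle between tin's own z axis and vertical above 3 rad and height (world z) of tin_mouth below 0.012 m and horizontal distance between tin_mouth and disc above 0.13 m and linear speed of tin below 0.02 m/s and linear speed of each of nut1, nut2, nut3, nut4 below 0.03 m/s); the robot touches nothing.
It fails at once if the longer tin is moved by more than 20 mm (distance of long_tin from where it was at the start of the episode above 0.02 m).
It fails at once if a nut is dropped from a height (it moves faster than 1.6 m/s, a fall of some 13 cm) (linear speed of any of nut1, nut2, nut3, nut4 above 1.6 m/s).
It also fails if it takes over 58 s, if anything falls off the work surface, if the arm or the gripper's body presses on something with over 40 N, if the wrist force passes 120 N, or if a joint passes its speed limit or range.

### The arm

A 6-joint arm with a two-finger parallel gripper is mounted at the origin on the work surface. World frame = base frame: x ahead of the robot, y to its left, z up, the work surface at z = 0. Lengths are in m, angles in rad, forces in N, time in s.
With the tool pointing down it reaches from about 0.35 to 0.875 m from the base axis. Payload 4.2 kg.
Tool frame: the origin (TCP) lies midway between the tips of the shut fingers; the grasp point (between the pads) lies 19 mm behind it; z points along the fingers, y is the line along which they close (so a half turn about z gives the same grasp; the last joint's range is limited). The gripper opens to 85 mm and grips with 20 to 120 N. Pads are 22 mm wide; open, the fingers measure 114 mm over their backs; the gripper's body (76 mm by 85 mm) begins 54 mm behind the grasp point. The pads swing forward as they close: fully open they stand 13 mm farther back than shut.
Start: joints at [-0.855, 0.385, 0.008, 0, -1.194, -0.259], TCP at [0.276, -0.561, 0.194] pointing down, gripper open.
Joint ranges: [-3.14, 3.14], [-1.21, 2.06], [-1.07, 1.41], [-3.16, 2.05], [-2.99, -0.16], [-3.1, 3.1]. Speed limits (rad/s): [2.79, 2.79, 3.14, 3.14, 3.14, 3.14].

### API

Orientations are given as [roll, pitch, yaw] about the fixed x, y, z axes, in that order (R = Rz(yaw) Ry(pitch) Rx(roll)).
In Python, from station import sensors, vision, ticket, spotter gives the robot as it stands.
- The arm moves only by the tool send_rows, never from a script. Its argument "deltas" is a list of rows, each a list of 2 entries, a list of its own where there are three numbers: the shift along the tool's x, y, z in cm, then the turn, a rotation vector about the tool's x, y, z in degrees. In form: [[[dx, dy, dz], [ax, ay, az]], ...]. A call has 1 to 12 rows; each row shifts and turns the commanded pose from where the row before left it, along the tool's axes as they then stand; what a row does not reach is not made up. A row lasts 1/10 s, in which the tool goes at most 50 mm and 8.59 degrees, less where a joint would pass 70% of its speed; a pose out of reach is approached as far as the arm can. A call with a gripper value outside its range is refused whole. "claw" is the finger opening in cm, from 0 to 8.54, set as the call begins (left out, the last holds). The fingers move at their own pace and stop on an object; "squeeze" is the grip in N (left out, the last holds). Time passes only in rows, so rows that do not move let the fingers close. It gives the time, the measured TCP pose, the force, the opening and the grip force at its end, in the units of the state.
- sensors.get_obs(): the state, without advancing time (a new reading comes with each control period).
- vision.capture(name): name is "side" or "top"; returns a dict with "color" (400x640x3 uint8, red, green, blue), "intrinsics" (3x3 intrinsics, pixels), "dist" ([k1, k2, p1, p2, k3] as OpenCV has them; the pictures are not rectified), "view" (4x4, takes a point from world to camera coordinates). Camera axes: x right, y down, z forward; pixel columns grow to the right and rows downward; lengths in m; the calibration is good to about 2 mm. A picture is of the moment at which its call begins. There is no depth.
- ticket.finish_job(): hands the job in; it is judged then, once.
Trained networks look in a picture, given as the dict that the camera call returned (one of the last four; its "shot" number tells which), for a name from the list of things; names that differ only in an ending like _2 or _b are one class to them, and where a whole thing is asked for, a point or a joint stands for the part that bears it (a point fixed in the world has none). Each returns a list of dicts, best first, with "score" (0 to 1); they miss things now and then, are a little off and sometimes report something else, mostly with a low value. They report only what shows in the picture. A call takes as long as a camera call. They do not tell look-alikes from the thing itself.
- spotter.spot_in(picture, name): "box" ([left, top, right, bottom] as shares, 0 to 1, of the picture: columns of its width, rows of its height, round what is visible of it).
- spotter.tip_of(picture, name): "location" ([row, column] as shares, 0 to 1, of the picture: columns of its width, rows of its height: a listed point, or the origin of a listed thing).
The state is a dict: "time": time; "qpos": joint angles; "joint_velocities": joint speeds; "effort": joint torques, N m; "eef_pos": TCP position; "orientation": TCP orientation; "ft_force": force on the tool from outside, world axes, zero at the start; "ft_torque": the same for the moment, N m; "finger_gap": opening from 0.0 (shut) to 1.0 (fully open); "grip_force": force on a finger pad.
Only numpy, scipy, OpenCV 4.12 (cv2) and the standard library are available. Lean on these libraries where they do the work, as an engineer would, in place of code of your own. Each camera call takes 0.05 s, during which the arm holds its last target. There are 200 camera calls.

## Working session

There is one attempt and no reset: what is moved stays moved. The work goes in short steps, Python scripts to look and compute and a tool call to move; the robot and the scene stay as the last step left them, time stands still between calls to the robot, and variables do not carry over. Pictures are saved under pics/ and viewed, at most 10 in all, crops included, and the job is handed in when it is done.

Besides the shell and the picture viewer there is one more tool, called after "Call:" as name([rows], argument=value, ...), one row to a line, values as JSON. send_rows: Moves the arm, as the interface text tells. Its arguments: {"type":"object","properties":{"deltas":{"type":"array"},"claw":{"type":"number"},"squeeze":{"type":"number"}},"required":["deltas"]}

```bash
mkdir -p pics; cat > h.py <<'E'
import numpy as np, cv2
from scipy.spatial.transform import Rotation as Rn
from station import sensors, vision, ticket, spotter
def cap(n): return vision.capture(n)
def ray(p,uv):
    q=cv2.undistortPoints(np.array([[uv]],float),np.array(p["intrinsics"]),np.array(p["dist"]))[0,0]
    V=np.array(p["view"]);R=V[:3,:3];t=V[:3,3]
    return -R.T@t, R.T@np.array([q[0],q[1],1.])
def onz(p,uv,z):
    c,d=ray(p,uv); return c+d*(z-c[2])/d[2]
def tri(p1,a,p2,b):
    c1,d1=ray(p1,a);c2,d2=ray(p2,b)
    s=np.linalg.lstsq(np.stack([d1,-d2],1),c2-c1,rcond=None)[0]
    x,y=c1+s[0]*d1,c2+s[1]*d2
    return (x+y)/2,np.linalg.norm(x-y)
def proj(p,X):
    V=np.array(p["view"]);return cv2.projectPoints(np.array(X,float).reshape(-1,1,3),cv2.Rodrigues(V[:3,:3])[0],V[:3,3],np.array(p["intrinsics"]),np.array(p["dist"]))[0][:,0]
E
python3 - <<'E'
from h import *
np.set_printoptions(precision=4,suppress=True)
P={n:cap(n) for n in("top","side")}
for n,p in P.items():
    cv2.imwrite(f"pics/{n}0.png",p["color"][...,::-1])
    print(n,"cam",ray(p,(320,200))[0])
    for k in("tin","disc","long_tin","rest","nut1"):
        print(k,[(np.round(np.array(b["box"])*[640,400,640,400]).astype(int).tolist(),round(b["score"],2)) for b in spotter.spot_in(p,k)])
    for k in("tin","tin_mouth","disc","long_tin"):
        print(k,"pt",[(np.round(np.array(b["location"])[::-1]*[640,400],1).tolist(),round(b["score"],2)) for b in spotter.tip_of(p,k)])
print(sensors.get_obs())
E
```

```text
top cam [0.3883 0.0541 1.0167]
tin [([420, 213, 472, 248], 0.86)]
disc [([177, 277, 280, 381], 0.85), ([182, 153, 286, 251], 0.71)]
long_tin [([352, 91, 418, 121], 0.89)]
rest [([352, 91, 419, 120], 0.22)]
nut1 []
tin pt [([420.3, 224.1], 0.91)]
tin_mouth pt [([464.3, 235.8], 0.7)]
disc pt [([231.6, 201.1], 0.96), ([228.0, 328.4], 0.64)]
long_tin pt [([351.6, 107.2], 0.83)]
side cam [-0.0517  0.7235  0.6242]
tin [([372, 152, 415, 188], 0.87)]
disc [([294, 274, 412, 368], 0.87), ([198, 223, 304, 292], 0.78)]
long_tin [([269, 132, 315, 169], 0.87), ([375, 150, 417, 184], 0.41)]
rest [([378, 172, 409, 193], 0.77)]
nut1 []
tin pt [([375.4, 175.7], 0.92)]
tin_mouth pt [([406.1, 163.1], 0.55)]
disc pt [([350.8, 316.4], 0.82), ([250.5, 253.5], 0.81), ([396.1, 188.8], 0.23)]
long_tin pt [([274.6, 161.9], 0.77)]
{'time': 1.0, 'qpos': array([-0.8554,  0.3847,  0.0079, -0.    , -1.194 , -0.2586]), 'joint_velocities': array([-0.0009, -0.0014, -0.0001, -0.    , -0.    ,  0.0005]), 'effort': array([  0.0005, -39.2094,  18.8623,   4.1908,  -0.0003,  -0.    ]), 'eef_pos': array([ 0.2757, -0.5609,  0.1941]), 'orientation': array([-3.1415,  0.    , -2.6848]), 'ft_force': array([-0.6342, -0.4434, -0.9637]), 'ft_torque': array([-0.0006,  0.0228,  0.0048]), 'grip_force': 0.0, 'finger_gap': 1.0017807745826666}
```

View pics/top0.png

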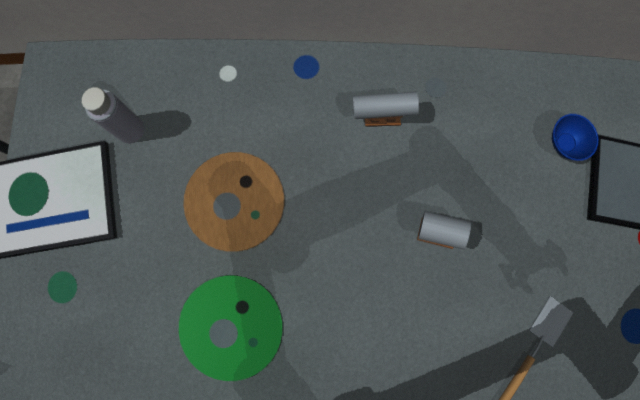

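View pics/side0.png

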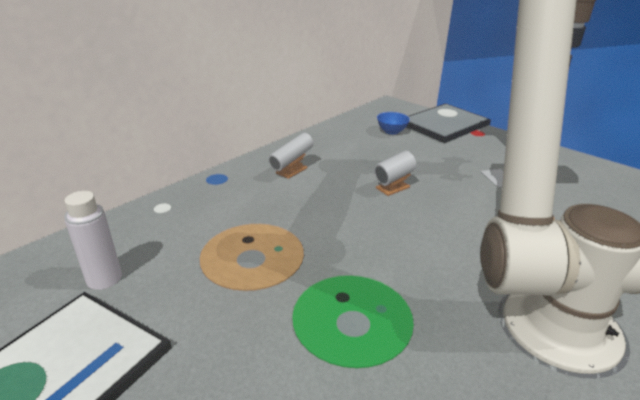

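```bash
python3 - <<'E'
from h import *
np.set_printoptions(precision=4,suppress=True)
t=cap("top");s=cap("side")
def f(p,k):return np.array(spotter.tip_of(p,k)[0]["location"])[::-1]*[640,400]
for k in("tin","tin_mouth","long_tin"):
    print(k,tri(t,f(t,k),s,f(s,k)))
for uv in((231.6,201.1),(228,328.4)): print("top",onz(t,uv,.002))
for uv in((350.8,316.4),(250.5,253.5)): print("side",onz(s,uv,.002))
b=np.hstack([cv2.resize(t["color"][130:400,160:300],(400,580)),cv2.resize(t["color"][190:270,400:490],(400,580))])
cv2.imwrite("pics/crop.png",b[...,::-1])
E
```

```text
Traceback (most recent call last):
IndexError: list index out of range
```

Top view: the plain-cardboard (brown) disc is at (233,201) and a green look-alike at (231,328). The short fat tin is at (445,230) with its base on the left at (420,224) and its mouth on the right at (464,236). The long thin tin is at (386,105). Side view: tin at (395,168), cardboard disc at (251,254), green disc at (352,317), long tin at (292,150).
Candidates: tin (445,230) against long tin (386,105), so I take the short one. Disc (233,201) brown against (231,328) green, so I take brown.

```bash
python3 - <<'E'
from h import *
np.set_printoptions(precision=4,suppress=True)
t=cap("top");s=cap("side")
for k,a,b in(("base",(420.3,224.1),(375.4,175.7)),("mouth",(464.3,235.8),(406.1,163.1)),("long",(351.6,107.2),(274.6,161.9))): print(k,tri(t,a,s,b))
# ellipse fit of the disc
for n,p,sd in(("top",t,(200,180)),("side",s,(220,255))):
    hsv=cv2.cvtColor(p["color"],cv2.COLOR_RGB2HSV)
    m=cv2.inRange(hsv,(5,80,50),(25,255,255))
    c=max(cv2.findContours(m,cv2.RETR_EXTERNAL,cv2.CHAIN_APPROX_NONE)[0],key=cv2.contourArea)[:,0]
    X=np.array([onz(p,u,.004)[:2] for u in c.astype(float)])
    A=np.c_[2*X,np.ones(len(X))];q=np.linalg.lstsq(A,(X**2).sum(1),rcond=None)[0]
    print(n,"disc c",q[:2],"r",np.sqrt(q[2]+q[0]**2+q[1]**2),len(c))
# top silhouette of the tin
tin=t["color"][195:265,405:490]
cv2.imwrite("pics/crop.png",np.hstack([cv2.resize(t["color"][140:265,165:300],(400,400)),cv2.resize(tin,(400,400))])[...,::-1])
# fit tin model: base B, heading psi, elevation 8deg, mid at z=.062
from scipy.optimize import least_squares
obs=[(t,(420.3,224.1)),(s,(375.4,175.7)),(t,(464.3,235.8)),(s,(406.1,163.1))]
def pts(v):
    e=np.radians(8);d=np.array([np.cos(e)*np.cos(v[2]),np.cos(e)*np.sin(v[2]),np.sin(e)])
    m=np.array([v[0],v[1],.062]);return m-.0475*d,m+.0475*d
def r(v):
    B,M=pts(v);return np.concatenate([proj(p,X)[0]-u for (p,u),X in zip(obs,(B,B,M,M))])
o=least_squares(r,[.35,-.25,-1.57],loss="soft_l1");print(o.x,np.degrees(o.x[2]),o.fun)
E
```

```text
base (array([ 0.52  , -0.1462,  0.0478]), np.float64(0.010687948684096756))
mouth (array([ 0.4924, -0.2375,  0.0605]), np.float64(0.0014373177646954123))
long (array([ 0.7603, -0.0044,  0.0554]), np.float64(0.0058268320445037))
top disc c [0.5624 0.2482] r 0.10875442367912527 280
side disc c [0.5573 0.2501] r 0.10770606463218971 244
[ 0.5032 -0.1895 -1.8341] -105.08644059844336 [-1.7059 -0.4918  3.2407 -1.5233 -0.2681 -0.0316  0.5414 -2.1939]
```

View pics/crop.png

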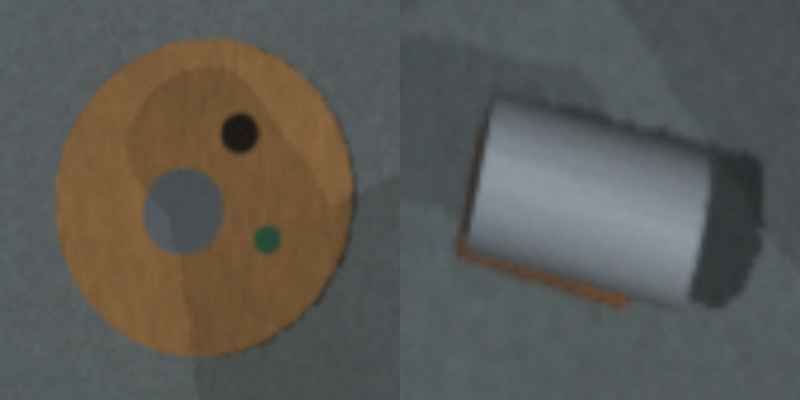

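Crop: the left half is the brown cardboard disc with its black and green spots, and the right half is the short tin on its rest with the mouth to the right. The choice is confirmed. Next I refine the tin pose with a silhouette fit and plan the approach.

```bash
cat >> h.py <<'E'
def lookR(zdir,ydir):
    z=np.array(zdir,float);z/=np.linalg.norm(z);y=np.array(ydir,float);y-=z*(y@z);y/=np.linalg.norm(y)
    return np.stack([np.cross(y,z),y,z],1)
def cur():
    o=sensors.get_obs();return np.array(o["eef_pos"]),Rn.from_euler("xyz",o["orientation"]).as_matrix(),o
def rows(p0,R0,p1,R1,n):
    w=Rn.from_matrix(R0.T@R1).as_rotvec()/n;dR=Rn.from_rotvec(w).as_matrix();R=R0;out=[]
    for i in range(n):
        out.append([np.round(R.T@(p1-p0)/n*100,2).tolist(),np.round(np.degrees(w),2).tolist()]);R=R@dR
    return out
def pr(r):
    import json;print(json.dumps(r))
E
python3 - <<'E'
from h import *
from scipy.optimize import minimize
np.set_printoptions(precision=4,suppress=True)
t=cap("top");s=cap("side")
def hull(p,v):
    e=np.radians(8);d=np.array([np.cos(e)*np.cos(v[2]),np.cos(e)*np.sin(v[2]),np.sin(e)])
    u=np.array([-np.sin(v[2]),np.cos(v[2]),0]);w=np.cross(d,u);a=np.linspace(0,2*np.pi,40)[:,None]
    c=.03*(np.cos(a)*u+np.sin(a)*w);m=np.array([v[0],v[1],.062])
    return cv2.convexHull(proj(p,np.r_[m-.0475*d+c,m+.0475*d+c]).astype(np.float32))[:,0]
data=[]
for n,p,(x0,y0,x1,y1) in(("t",t,(405,200,490,262)),("s",s,(360,140,430,200))):
    S=8;g=cv2.GaussianBlur(cv2.cvtColor(p["color"],cv2.COLOR_RGB2GRAY),(3,3),0).astype(np.float32)
    gx=cv2.Sobel(g,cv2.CV_32F,1,0);gy=cv2.Sobel(g,cv2.CV_32F,0,1);data.append((p,gx,gy))
def score(v):
    tot=0
    for p,gx,gy in data:
        h=hull(p,v);nx=np.roll(h,-1,0);k=np.linspace(0,1,20)[None,:,None]
        q=(h[:,None]*(1-k)+nx[:,None]*k);wl=np.linalg.norm(nx-h,axis=1)
        dn=(nx-h)/np.maximum(wl,1e-6)[:,None];nn=np.stack([dn[:,1],-dn[:,0]],1)
        q=q.reshape(-1,2).astype(np.float32)
        G=[cv2.remap(g,q[:,0].copy(),q[:,1].copy(),cv2.INTER_LINEAR).reshape(len(h),20) for g in(gx,gy)]
        tot+=(np.abs(G[0]*nn[:,:1]+G[1]*nn[:,1:]).mean(1)*wl).sum()/wl.sum()
    return -tot
best=None
for x in np.arange(.485,.525,.004):
  for y in np.arange(-.205,-.17,.004):
    for a in np.radians(np.arange(-118,-88,3)):
      f=score([x,y,a])
      if best is None or f<best[0]: best=(f,[x,y,a])
o=minimize(score,best[1],method="Nelder-Mead",options=dict(initial_simplex=np.array([best[1]]*4)+np.r_[np.zeros((1,3)),np.diag([.003,.003,.04])]))
v=o.x;print(best,v,np.degrees(v[2]),o.fun)
for n,p,(x0,y0,x1,y1) in(("t",t,(405,200,490,262)),("s",s,(360,140,430,200))):
    im=cv2.resize(p["color"][y0:y1,x0:x1],None,fx=6,fy=6)[...,::-1].copy()
    cv2.polylines(im,[np.round((hull(p,v)-[x0,y0]+.5)*6).astype(np.int32)],True,(0,0,255),1)
    cv2.imwrite(f"pics/fit_{n}.png",im)
a=cv2.imread("pics/fit_t.png");b=cv2.imread("pics/fit_s.png");H=360
cv2.imwrite("pics/fit.png",np.hstack([cv2.resize(a,(400,292)),cv2.resize(b,(341,292))]))
# approach
psi=v[2];d=np.array([np.cos(psi),np.sin(psi),0]);al=np.radians(45)
e=np.radians(8);ax=np.cos(e)*d+[0,0,np.sin(e)]
R1=lookR(np.sin(al)*d-[0,0,np.cos(al)],[np.sin(psi),-np.cos(psi),0])
B=np.array([v[0],v[1],.062])-.0475*ax
p1=B+.032*ax+.022*R1[:,2];pre=p1-.13*R1[:,2]
p0,R0,o=cur()
print("grasp",p1,"pre",pre,Rn.from_matrix(R1).as_euler("xyz"))
print("rel rot deg",np.degrees(Rn.from_matrix(R0.T@R1).as_rotvec()))
np.savez("plan.npz",v=v,R1=R1,p1=p1)
E
```

```text
(np.float32(-144.07657), [np.float64(0.505), np.float64(-0.19699999999999998), np.float64(-1.7976891295541595)]) [ 0.5057 -0.1975 -1.8069] -103.5298220533674 -147.1146240234375
grasp [ 0.5057 -0.1977  0.0443] pre [ 0.5272 -0.1084  0.1362] [-3.1416 -0.7854 -1.8069]
rel rot deg [ 19.7265  42.0148 -47.6204]
```

View pics/fit.png

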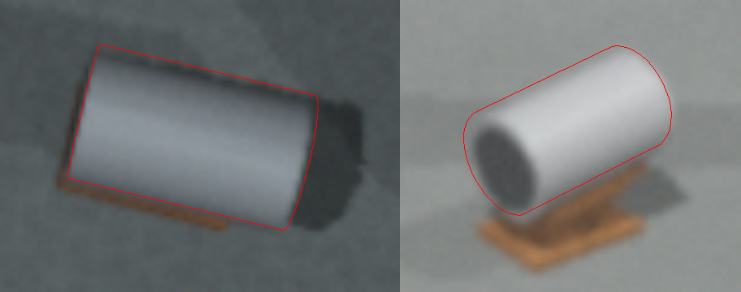

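The fit outlines match to within about 1 px in both views; the dark end in the side view is the base. Now I work out the approach rows.

```bash
python3 - <<'E'
from h import *
z=np.load("plan.npz");R1=z["R1"];p1=z["p1"]
p0,R0,o=cur()
pre=p1-.13*R1[:,2]
w=Rn.from_matrix(R0.T@R1).as_rotvec()
Rm=R0@Rn.from_rotvec(w/2).as_matrix();pm=np.array([.43,-.30,.29])
pr(rows(p0,R0,pm,Rm,12));pr(rows(pm,Rm,pre,R1,12))
E
```

```text
[[[-2.11, 1.38, -0.8], [0.82, 1.75, -1.98]], [[-2.13, 1.3, -0.88], [0.82, 1.75, -1.98]], [[-2.15, 1.21, -0.97], [0.82, 1.75, -1.98]], [[-2.16, 1.12, -1.05], [0.82, 1.75, -1.98]], [[-2.16, 1.03, -1.13], [0.82, 1.75, -1.98]], [[-2.16, 0.94, -1.21], [0.82, 1.75, -1.98]], [[-2.15, 0.85, -1.29], [0.82, 1.75, -1.98]], [[-2.14, 0.75, -1.37], [0.82, 1.75, -1.98]], [[-2.12, 0.66, -1.44], [0.82, 1.75, -1.98]], [[-2.1, 0.57, -1.52], [0.82, 1.75, -1.98]], [[-2.07, 0.47, -1.59], [0.82, 1.75, -1.98]], [[-2.03, 0.38, -1.66], [0.82, 1.75, -1.98]]]
[[[-2.1, 0.48, 0.48], [0.82, 1.75, -1.98]], [[-2.12, 0.41, 0.41], [0.82, 1.75, -1.98]], [[-2.15, 0.34, 0.34], [0.82, 1.75, -1.98]], [[-2.17, 0.27, 0.27], [0.82, 1.75, -1.98]], [[-2.18, 0.2, 0.2], [0.82, 1.75, -1.98]], [[-2.19, 0.13, 0.13], [0.82, 1.75, -1.98]], [[-2.2, 0.05, 0.06], [0.82, 1.75, -1.98]], [[-2.2, -0.02, -0.01], [0.82, 1.75, -1.98]], [[-2.2, -0.1, -0.07], [0.82, 1.75, -1.98]], [[-2.19, -0.18, -0.14], [0.82, 1.75, -1.98]], [[-2.18, -0.26, -0.2], [0.82, 1.75, -1.98]], [[-2.16, -0.34, -0.27], [0.82, 1.75, -1.98]]]
```

Call:
send_rows([
  [[-2.1,1.4,-0.8],[0.8,1.75,-2]],
  [[-2.1,1.3,-0.9],[0.8,1.75,-2]],
  [[-2.15,1.2,-1],[0.8,1.75,-2]],
  [[-2.15,1.1,-1.05],[0.8,1.75,-2]],
  [[-2.15,1,-1.1],[0.8,1.75,-2]],
  [[-2.15,0.95,-1.2],[0.8,1.75,-2]],
  [[-2.15,0.85,-1.3],[0.8,1.75,-2]],
  [[-2.15,0.75,-1.4],[0.8,1.75,-2]],
  [[-2.1,0.65,-1.45],[0.8,1.75,-2]],
  [[-2.1,0.55,-1.5],[0.8,1.75,-2]],
  [[-2.05,0.45,-1.6],[0.8,1.75,-2]],
  [[-2,0.4,-1.65],[0.8,1.75,-2]],
], claw=8.54)

```text
time: 2.6
eef_pos: [0.4296, -0.3003, 0.2918]
orientation: [-3.05, -0.391, -2.277]
ft_force: [0.6, -0.2, -0.5]
finger_gap: 1.007
grip_force: 0.0
```

Call:
send_rows([
  [[-2.1,0.5,0.5],[0.8,1.75,-2]],
  [[-2.1,0.4,0.4],[0.8,1.75,-2]],
  [[-2.15,0.35,0.35],[0.8,1.75,-2]],
  [[-2.15,0.25,0.25],[0.8,1.75,-2]],
  [[-2.2,0.2,0.2],[0.8,1.75,-2]],
  [[-2.2,0.15,0.15],[0.8,1.75,-2]],
  [[-2.2,0.05,0.05],[0.8,1.75,-2]],
  [[-2.2,0,0],[0.8,1.75,-2]],
  [[-2.2,-0.1,-0.05],[0.8,1.75,-2]],
  [[-2.2,-0.2,-0.15],[0.8,1.75,-2]],
  [[-2.2,-0.25,-0.2],[0.8,1.75,-2]],
  [[-2.15,-0.35,-0.25],[0.8,1.75,-2]],
])

```text
time: 3.8
eef_pos: [0.5253, -0.1079, 0.1368]
orientation: [3.128, -0.782, -1.793]
ft_force: [0.7, -0.1, -0.1]
finger_gap: 1.003
grip_force: 0.0
```

```bash
python3 - <<'E'
from h import *
np.set_printoptions(precision=4,suppress=True)
z=np.load("plan.npz");R1=z["R1"];p1=z["p1"]
p0,R0,o=cur();pre=p1-.13*R1[:,2]
print(o["time"],o["qpos"],p0,pre,np.degrees(Rn.from_matrix(R0.T@R1).as_rotvec()))
n=R1.T@(p1-p0)*100;print("to grasp in tool axes cm",n)
pr(rows(p0,R0,p1-.07*R1[:,2],R1,3))
E
```

```text
3.8 [ 0.4254  0.4749 -0.4747  0.6253 -1.2414 -1.0529] [ 0.5253 -0.1079  0.1368] [ 0.5272 -0.1084  0.1362] [0.1993 0.2044 0.5617]
to grasp in tool axes cm [-0.0393 -0.195  13.042 ]
[[[-0.01, -0.07, 2.01], [0.07, 0.07, 0.19]], [[-0.01, -0.07, 2.01], [0.07, 0.07, 0.19]], [[-0.01, -0.07, 2.01], [0.07, 0.07, 0.19]]]
```

Call:
send_rows([
  [[0,-0.07,2],[0.1,0.1,0.2]],
  [[0,-0.06,2],[0.1,0.1,0.2]],
  [[0,-0.06,2],[0,0,0.2]],
  [[0,0,1.5],[0,0,0]],
  [[0,0,1.5],[0,0,0]],
  [[0,0,1],[0,0,0]],
  [[0,0,0],[0,0,0]],
])

```text
time: 4.5
eef_pos: [0.5088, -0.1786, 0.0657]
orientation: [3.14, -0.786, -1.809]
ft_force: [0.4, 0.3, -0.1]
finger_gap: 1.0
grip_force: 0.0
```

```bash
python3 - <<'E'
from h import *
p=cap("top");s=cap("side")
im=np.hstack([cv2.resize(p["color"][150:290,370:510],(400,400)),cv2.resize(s["color"][120:220,340:440],(400,400))])
cv2.imwrite("pics/near.png",im[...,::-1])
E
```

```text
(no output)
```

View pics/near.png

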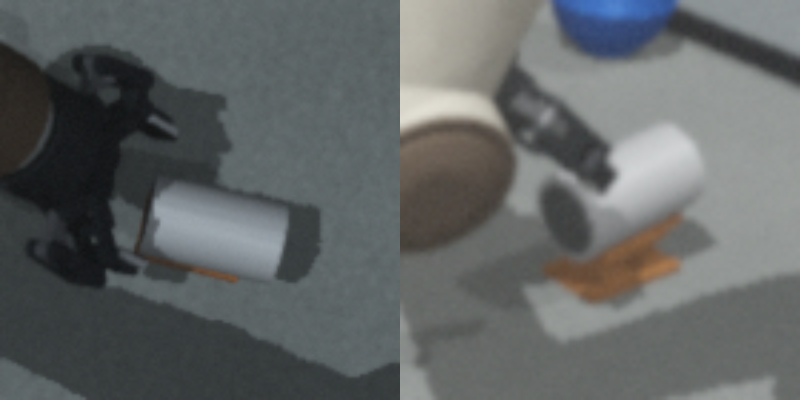

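Top crop: the fingertips are at about (165,125) and (130,262), with the tin axis at about (150,215), so the fingers look some 10 mm off to the +x side. I check this against the projection before going in.

```bash
python3 - <<'E'
from h import *
np.set_printoptions(precision=1,suppress=True)
z=np.load("plan.npz");v=z["v"]
p0,R0,o=cur();p=cap("top");s=cap("side")
f=lambda q:(q-[370,150])*400/140
g=lambda q:(q-[340,120])*4
X=[p0,p0-.013*R0[:,2],p0-.013*R0[:,2]+.0425*R0[:,1],p0-.013*R0[:,2]-.0425*R0[:,1]]
print("tcp,mid,+y,-y top",f(proj(p,X)).tolist());print("side",g(proj(s,X)).tolist())
psi=v[2];e=np.radians(8);d=np.array([np.cos(e)*np.cos(psi),np.cos(e)*np.sin(psi),np.sin(e)]);m=np.r_[v[:2],.062]
u=np.array([-np.sin(psi),np.cos(psi),0])
print("base c,+u,-u,mid",f(proj(p,[m-.0475*d,m-.0475*d+.03*u,m-.0475*d-.03*u,m])).tolist())
print("y.u",R0[:,1]@u)
gcp=np.array([p["color"][150:290,370:510]])
E
```

```text
tcp,mid,+y,-y top [[188.61927265326003, 216.67497338441666], [179.23691785185028, 211.75510634399402], [165.65967326600833, 269.9855393892807], [192.46499754670432, 154.3526523545053]]
side [[192.83059850812106, 186.16884967418378], [183.50605623113097, 177.19682403993409], [228.2512071061442, 204.06074953477173], [140.93194422432862, 151.63791697194438]]
base c,+u,-u,mid [[149.4731012841073, 208.83663080591248], [158.72660829202363, 169.0395396920222], [140.0589673818417, 249.0315928727074], [214.5478453818217, 224.40559186540077]]
y.u -0.9999970256588624
```

```bash
python3 - <<'E'
from h import *
np.set_printoptions(precision=4,suppress=True)
p0,R0,o=cur();p=cap("top");s=cap("side")
X,e=tri(p,(415.5,241.7),s,(391.25,166.25));print(X,e,"in tool mm",R0.T@(X-p0)*1000)
h=p["color"][150:290,370:510];b=s["color"][120:220,340:440]
im=np.hstack([cv2.resize(h[15:115,5:105],(400,400),interpolation=2),cv2.resize(b[0:60,15:75],(400,400),interpolation=2)]).astype(float)
im=255*(im/255)**.5
for k,(pp,fn) in enumerate(((p,lambda q:(q-[375,165])*4),(s,lambda q:(q-[355,120])*400/60))):
    for dz in(0,-.013):
        for y in(-.0425,.0425):
            q=fn(proj(pp,[p0+dz*R0[:,2]+y*R0[:,1]]))[0]
            if 0<=q[0]<400 and 0<=q[1]<400: cv2.circle(im,(int(q[0]+400*k),int(q[1])),4,(255,0,0) if dz==0 else (255,255,0),1)
cv2.imwrite("pics/near2.png",im[...,::-1])
E
```

```text
[ 0.4729 -0.1292  0.1001] 0.0023795549168798636 in tool mm [ -3.2103  47.8671 -50.3471][ WARN:0@3.292] global loadsave.cpp:1063 imwrite_ Unsupported depth image for selected encoder is fallbacked to CV_8U.
```

View pics/near2.png

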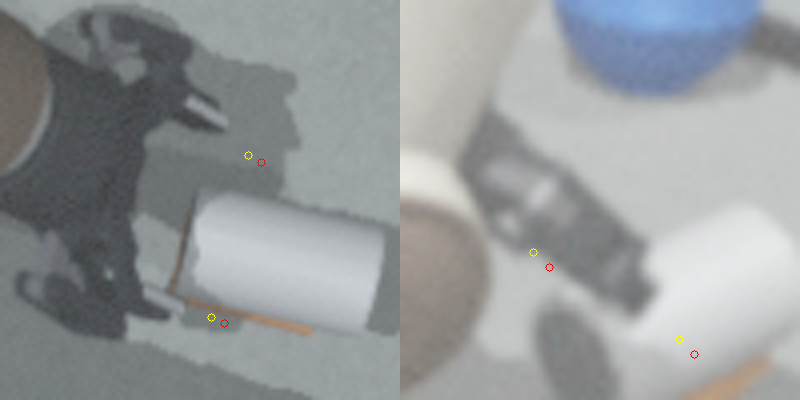

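Top view (×4): the actual tips are at (225,128) and (180,308), centred laterally but about 2 cm short of the predicted circles along the tool axis. I go to the planned depth and look again.

Call:
send_rows([
  [[0,0,1],[0,0,0]],
  [[0,0,1],[0,0,0]],
  [[0,0,1],[0,0,0]],
  [[0,0,0],[0,0,0]],
])

```text
time: 5.2
eef_pos: [0.5029, -0.1998, 0.0439]
orientation: [3.138, -0.786, -1.809]
ft_force: [0.4, -0.1, -0.3]
finger_gap: 1.001
grip_force: 0.0
```

```bash
python3 - <<'E'
from h import *
np.set_printoptions(precision=4,suppress=True)
p0,R0,o=cur();p=cap("top");s=cap("side");print(p0,o["ft_force"],R0[:,2])
h=p["color"][165:265,375:475];b=s["color"][120:220,350:450]
im=np.hstack([cv2.resize(h,(400,400),interpolation=2),cv2.resize(b,(400,400),interpolation=2)]).astype(float)
im=255*(im/255)**.5
for k,(pp,fn) in enumerate(((p,lambda q:(q-[375,165])*4),(s,lambda q:(q-[350,120])*4))):
    for dz in(0,-.013):
        for y in(-.0425,.0425):
            q=fn(proj(pp,[p0+dz*R0[:,2]+y*R0[:,1]]))[0]
            if 0<=q[0]<400 and 0<=q[1]<400: cv2.circle(im,(int(q[0]+400*k),int(q[1])),4,(255,0,0) if dz==0 else (255,255,0),1)
cv2.imwrite("pics/near3.png",im[...,::-1].astype(np.uint8))
E
```

```text
[ 0.5029 -0.1998  0.0439] [ 0.3505 -0.1144 -0.2526] [-0.1703 -0.6867 -0.7067]
```

View pics/near3.png

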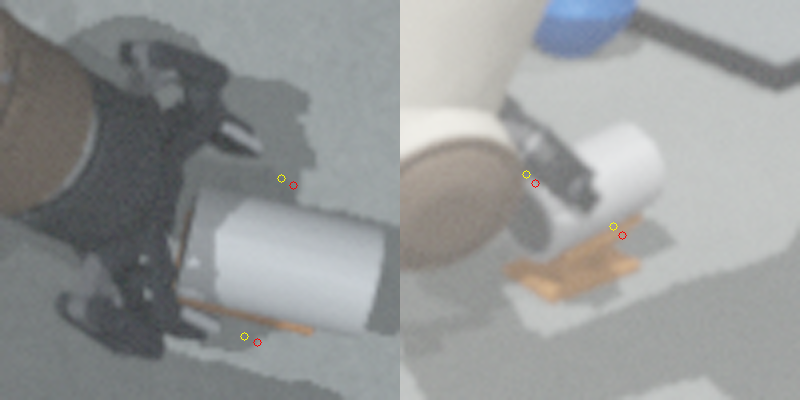

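```bash
python3 - <<'E'
from h import *
np.set_printoptions(precision=4,suppress=True)
p0,R0,o=cur();p=cap("top");s=cap("side")
for a,b in(((213,330),(187,200)),((205,333),(185,205)),((213,325),(192,192))):
    X,e=tri(p,np.array(a)/4+[375,165],s,np.array(b)/4+[350,120]);print(X,e,"in tool mm",R0.T@(X-p0)*1000)
E
```

```text
[ 0.4673 -0.1563  0.0809] 0.0062672318775395 in tool mm [  2.3939  46.0768 -48.5448]
[ 0.466  -0.1525  0.0793] 0.006483632131290734 in tool mm [ -1.0662  48.2821 -49.7802]
[ 0.4673 -0.1563  0.0867] 0.0014094050153683451 in tool mm [  6.5331  46.1132 -52.6389]
```

Call:
send_rows([
  [[0,0,0.4],[0,0,0]],
  [[0,0,0.4],[0,0,0]],
  [[0,0,0],[0,0,0]],
])

```text
time: 5.7
eef_pos: [0.5029, -0.2042, 0.0391]
orientation: [3.141, -0.785, -1.809]
ft_force: [0.1, -0.2, -0.7]
finger_gap: 1.001
grip_force: 0.0
```

Call:
send_rows([
  [[0,0,0.4],[0,0,0]],
  [[0,0,0.3],[0,0,0]],
  [[0,0,0.3],[0,0,0]],
  [[0,0,0],[0,0,0]],
])

```text
time: 6.1
eef_pos: [0.5013, -0.2111, 0.0321]
orientation: [3.141, -0.785, -1.809]
ft_force: [-0.9, 0.6, -0.7]
finger_gap: 0.999
grip_force: 0.0
```

```bash
python3 - <<'E'
from h import *
p0,R0,o=cur();p=cap("top");s=cap("side")
h=p["color"][185:265,385:485];b=s["color"][135:215,345:445]
im=np.hstack([cv2.resize(h,(400,320),interpolation=2),cv2.resize(b,(400,320),interpolation=2)]).astype(float)
cv2.imwrite("pics/near4.png",(255*(im/255)**.5)[...,::-1].astype(np.uint8))
E
```

```text
(no output)
```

View pics/near4.png

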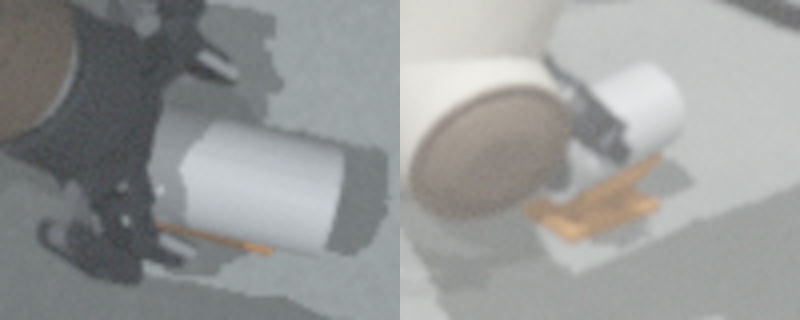

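```bash
python3 - <<'E'
from h import *
np.set_printoptions(precision=1,suppress=True)
z=np.load("plan.npz");v=z["v"];p0,R0,o=cur();p=cap("top");s=cap("side")
X,e=tri(p,np.array((195,257))/4+[385,185],s,np.array((217,155))/4+[345,135]);print("tip tool mm",R0.T@(X-p0)*1000,e*1000)
psi=v[2];e=np.radians(8);d=np.array([np.cos(e)*np.cos(psi),np.cos(e)*np.sin(psi),np.sin(e)]);m=np.r_[v[:2],.062]
for k in(15,25,35,45):
    Q=m-.0475*d+k/1000*d
    for y in(.0425,.05):
        q=Q+y*R0[:,1];print(k,y,"top",(proj(p,[q])[0]-[385,185])*4,"side",(proj(s,[q])[0]-[345,135])*4)
Q=m-.0475*d+.032*d;print("axis pt in tool mm",R0.T@(Q-p0)*1000)
E
```

```text
tip tool mm [  1.3  44.  -44.6] 8.23366553660594
15 0.0425 top [159.2 239.2] side [201.9 170.3]
15 0.05 top [155.8 253.5] side [210.  175.3]
25 0.0425 top [178.5 244. ] side [213.7 164.3]
25 0.05 top [175.1 258.2] side [221.8 169.2]
35 0.0425 top [197.8 248.7] side [225.4 158.2]
35 0.05 top [194.5 262.9] side [233.5 163.1]
45 0.0425 top [217.1 253.4] side [237.1 152.3]
45 0.05 top [213.8 267.7] side [245.2 157.1]
axis pt in tool mm [ -1.2  -0.8 -40.1]
```

Call:
send_rows([
  [[0,0,0.4],[0,0,0]],
  [[0,0,0.4],[0,0,0]],
  [[0,0,0.4],[0,0,0]],
  [[0,0,0],[0,0,0]],
])

```text
time: 6.7
eef_pos: [0.499, -0.2195, 0.0234]
orientation: [3.14, -0.785, -1.809]
ft_force: [-0.1, 0.1, -0.5]
finger_gap: 1.004
grip_force: 0.0
```

```bash
python3 - <<'E'
from h import *
p0,R0,o=cur();p=cap("top");s=cap("side");print(o["ft_force"],o["ft_torque"])
h=p["color"][185:265,385:485];b=s["color"][135:215,345:445]
im=np.hstack([cv2.resize(h,(400,320),interpolation=2),cv2.resize(b,(400,320),interpolation=2)]).astype(float)
cv2.imwrite("pics/near5.png",(255*(im/255)**.5)[...,::-1].astype(np.uint8))
E
```

```text
[-0.06161424  0.0629808  -0.53485478] [ 1.34828641 -0.35808029 -0.04487674]
```

View pics/near5.png

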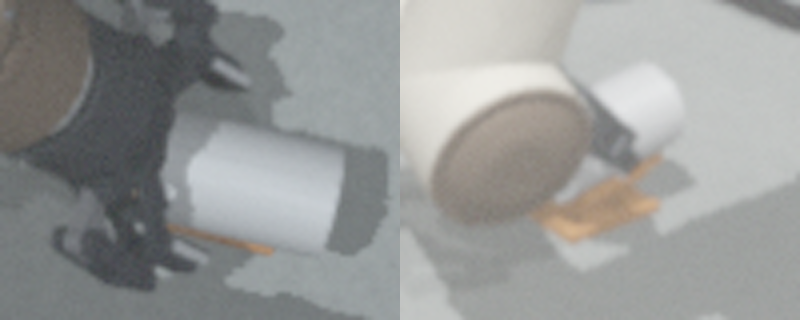

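Both fingers now straddle the tin, with tips at (630,165) in the side view, past its axis. Closing.

Call:
send_rows([
  [[0,0,0],[0,0,0]],
  [[0,0,0],[0,0,0]],
  [[0,0,0],[0,0,0]],
  [[0,0,0],[0,0,0]],
  [[0,0,0],[0,0,0]],
  [[0,0,0],[0,0,0]],
  [[0,0,0],[0,0,0]],
  [[0,0,0],[0,0,0]],
], claw=4, squeeze=70)

```text
time: 7.6
eef_pos: [0.4991, -0.219, 0.0245]
orientation: [-3.141, -0.786, -1.81]
ft_force: [-3.9, 4.2, 6.4]
finger_gap: 0.689
grip_force: 73.8
```

Call:
send_rows([
  [[0.4,0,-0.4],[0,0,0]],
  [[0.8,0,-0.8],[0,0,0]],
  [[0.9,0,-0.9],[0,0,0]],
  [[0.9,0,-0.9],[0,0,0]],
  [[0.9,0,-0.9],[0,0,0]],
  [[0.9,0,-0.9],[0,0,0]],
  [[0.9,0,-0.9],[0,0,0]],
  [[0.9,0,-0.9],[0,0,0]],
  [[0.9,0,-0.9],[0,0,0]],
  [[0,0,0],[0,0,0]],
])

```text
time: 8.6
eef_pos: [0.5008, -0.2188, 0.1317]
orientation: [-3.136, -0.783, -1.813]
ft_force: [0.4, 0.1, -1.4]
finger_gap: 0.685
grip_force: 75.1
```

```bash
python3 - <<'E'
from h import *
from scipy.optimize import minimize
np.set_printoptions(precision=4,suppress=True)
z=np.load("plan.npz");v=z["v"];p0,R0,o=cur();p=cap("top");s=cap("side")
print(p0,o["qpos"],o["ft_force"],o["finger_gap"])
for n,c in(("top",p),("side",s)):
    for k in("tin","tin_mouth"): print(n,k,[(np.round(np.array(b["location"])[::-1]*[640,400],1).tolist(),round(b["score"],2)) for b in spotter.tip_of(c,k)][:2])
# expected: tin moved rigidly with tool from grasp pose
pg=np.array([.4991,-.219,.0245]);Rg=Rn.from_euler("xyz",[-3.141,-.786,-1.81]).as_matrix()
psi=v[2];e=np.radians(8);d=np.array([np.cos(e)*np.cos(psi),np.cos(e)*np.sin(psi),np.sin(e)]);m=np.r_[v[:2],.062]
B,M=m-.0475*d,m+.0475*d
Bt=Rg.T@(B-pg);Mt=Rg.T@(M-pg);print("base,mouth in tool",Bt,Mt)
Bw,Mw=p0+R0@Bt,p0+R0@Mt;print("expected world",Bw,Mw,proj(p,[Bw,Mw]).tolist(),proj(s,[Bw,Mw]).tolist())
h=p["color"][170:270,370:490];b=s["color"][90:190,340:460]
im=np.hstack([cv2.resize(h,(400,333),interpolation=2),cv2.resize(b,(400,333),interpolation=2)]).astype(float)
cv2.imwrite("pics/lift.png",(255*(im/255)**.5)[...,::-1].astype(np.uint8))
E
```

```text
[ 0.5008 -0.2188  0.1317] [ 0.2239  0.4247 -0.615   0.7891 -1.1006 -1.0417] [ 0.406   0.1391 -1.4004] 0.6846580549241027
top tin [([434.7, 215.1], 0.65)]
top tin_mouth [([481.9, 226.0], 0.84)]
side tin [([381.5, 136.0], 0.82), ([278.1, 162.5], 0.46)]
side tin_mouth [([410.1, 122.9], 0.63)]
base,mouth in tool [-0.0272 -0.0013 -0.071 ] [ 0.0486 -0.0015 -0.0138]
expected world [ 0.5182 -0.1516  0.1628] [ 0.4962 -0.2431  0.1758] [[434.52481643780163, 214.81590389838482], [485.7599777800284, 226.99173208068026]] [[383.24330402349165, 134.5886397319046], [411.61589307963175, 121.78584369591778]]
```

The lift worked: detections match the rigid prediction within about 3 px. Planning transport and pour.

```bash
cat >> h.py <<'E'
Mt=np.array([.0486,-.0015,-.0138])
DISC=np.array([.560,.249])
def pose(M,elev,psid):
    psi=np.radians(psid);l=np.radians(37+elev);d=np.array([np.cos(psi),np.sin(psi),0])
    R=lookR(np.sin(l)*d-[0,0,np.cos(l)],[np.sin(psi),-np.cos(psi),0]);return np.array(M)-R@Mt,R
def mouth():
    p,R,o=cur();a=R@np.array([.798,0,.602]);return p+R@Mt,np.degrees(np.arcsin(np.clip(a[2],-1,1)))
E
python3 - <<'E'
from h import *
np.set_printoptions(precision=4,suppress=True)
p0,R0,o=cur();psi=-75;d=np.array([np.cos(np.radians(psi)),np.sin(np.radians(psi))])
M=DISC-.02*d;print(M)
p1,R1=pose([*M,.13],8,psi);print(p1)
pr([[[round(x,1) for x in a],[round(x,1) for x in b]] for a,b in rows(p0,R0,p1,R1,20)])
E
```

```text
[0.5548 0.2683]
[0.547  0.2917 0.0859]
[[[-1.9, 0.4, -1.6], [1.0, 0.0, -1.0]], [[-2.0, 0.3, -1.6], [1.0, 0.0, -1.0]], [[-2.0, 0.2, -1.6], [1.0, 0.0, -1.0]], [[-2.0, 0.2, -1.7], [1.0, 0.0, -1.0]], [[-2.0, 0.1, -1.7], [1.0, 0.0, -1.0]], [[-2.0, 0.1, -1.7], [1.0, 0.0, -1.0]], [[-2.0, -0.0, -1.7], [1.0, 0.0, -1.0]], [[-2.0, -0.1, -1.7], [1.0, 0.0, -1.0]], [[-2.0, -0.1, -1.7], [1.0, 0.0, -1.0]], [[-2.0, -0.2, -1.6], [1.0, 0.0, -1.0]], [[-2.0, -0.3, -1.6], [1.0, 0.0, -1.0]], [[-1.9, -0.3, -1.6], [1.0, 0.0, -1.0]], [[-1.9, -0.4, -1.6], [1.0, 0.0, -1.0]], [[-1.9, -0.5, -1.6], [1.0, 0.0, -1.0]], [[-1.9, -0.5, -1.6], [1.0, 0.0, -1.0]], [[-1.9, -0.6, -1.6], [1.0, 0.0, -1.0]], [[-1.9, -0.7, -1.6], [1.0, 0.0, -1.0]], [[-1.9, -0.7, -1.6], [1.0, 0.0, -1.0]], [[-1.9, -0.8, -1.6], [1.0, 0.0, -1.0]], [[-1.9, -0.8, -1.6], [1.0, 0.0, -1.0]]]
```

Call:
send_rows([
  [[-0.5,0.1,-0.4],[0.5,0,-0.5]],
  [[-1,0.2,-0.8],[0.5,0,-0.5]],
  [[-1.5,0.2,-1.3],[1,0,-1]],
  [[-2,0.2,-1.6],[1,0,-1]],
  [[-2,0.2,-1.7],[1,0,-1]],
  [[-2,0.2,-1.7],[1,0,-1]],
  [[-2,0.1,-1.7],[1,0,-1]],
  [[-2,0.1,-1.7],[1,0,-1]],
  [[-2,0,-1.7],[1,0,-1]],
  [[-2,-0.1,-1.7],[1,0,-1]],
  [[-2,-0.1,-1.7],[1,0,-1]],
  [[-2,-0.2,-1.6],[1,0,-1]],
])

```text
time: 10.1
eef_pos: [0.5204, 0.0561, 0.1059]
orientation: [-3.141, -0.785, -1.536]
ft_force: [0.2, -0.8, -1.6]
finger_gap: 0.687
grip_force: 75.1
```

Call:
send_rows([
  [[-2,-0.3,-1.6],[1,0,-1]],
  [[-1.9,-0.3,-1.6],[1,0,-1]],
  [[-1.9,-0.4,-1.6],[1,0,-1]],
  [[-1.9,-0.5,-1.6],[1,0,-1]],
  [[-1.9,-0.5,-1.6],[1,0,-1]],
  [[-1.9,-0.6,-1.6],[1,0,-1]],
  [[-1.9,-0.7,-1.6],[1,0,-1]],
  [[-1.9,-0.7,-1.6],[1,0,-1]],
  [[-1.5,-0.6,-1.2],[1,0,-1]],
  [[-1,-0.4,-0.8],[0.5,0,-0.5]],
  [[0,0,0],[0,0,0]],
])

```text
time: 11.2
eef_pos: [0.5384, 0.2913, 0.0845]
orientation: [-3.141, -0.785, -1.302]
ft_force: [0.0, -1.1, -1.8]
finger_gap: 0.693
grip_force: 75.1
```

```bash
python3 - <<'E'
from h import *
np.set_printoptions(precision=4,suppress=True)
p0,R0,o=cur();psi=-75;d=np.array([np.cos(np.radians(psi)),np.sin(np.radians(psi))])
print(o["time"],p0,o["qpos"],o["ft_force"],"mouth",mouth())
p=cap("top");s=cap("side");m=mouth()[0]
for n,c in(("top",p),("side",s)):
    print(proj(c,[m])[0])
    for k in("tin_mouth","nut1"): print(n,k,[(np.round(np.array(b["location"])[::-1]*[640,400],1).tolist(),round(b["score"],2)) for b in spotter.tip_of(c,k)][:3])
cv2.imwrite("pics/pre.png",p["color"][...,::-1])
M=DISC-.02*d
p1,R1=pose([*M,.075],5,psi);print(p1)
pr([[[round(x,1) for x in a],[round(x,1) for x in b]] for a,b in rows(p0,R0,p1,R1,6)])
E
```

```text
11.2 [0.5384 0.2913 0.0845] [ 1.0233  0.6901 -0.2016  0.5614 -1.3211 -1.0791] [ 0.0371 -1.1466 -1.7971] mouth (array([0.5464, 0.2679, 0.1286]), np.float64(7.938003707381768))
[211.8549 197.2137]
top tin_mouth [([208.7, 196.6], 0.92)]
top nut1 []
[245.5792 209.8412]
side tin_mouth []
side nut1 []
[0.5464 0.2939 0.0322]
[[[-0.6, -0.1, 0.6], [-0.1, -0.5, 0.1]], [[-0.6, -0.1, 0.6], [-0.1, -0.5, 0.1]], [[-0.6, -0.1, 0.6], [-0.1, -0.5, 0.1]], [[-0.6, -0.1, 0.6], [-0.1, -0.5, 0.1]], [[-0.6, -0.1, 0.6], [-0.1, -0.5, 0.1]], [[-0.6, -0.1, 0.6], [-0.1, -0.5, 0.1]]]
```

```bash
python3 - <<'E'
from h import *
np.set_printoptions(precision=4,suppress=True)
p,R,o=cur();psi=-75;d=np.array([np.cos(np.radians(psi)),np.sin(np.radians(psi))])
M=DISC-.02*d;out=[];zs=[]
el=np.r_[np.linspace(8,-8,9)[1:],np.linspace(-8,-90,14)[1:]]
for e in el:
    z=np.interp(-e,[-8,0,8,30,90],[.12,.09,.065,.048,.038])
    p1,R1=pose([*M,z],e,psi)
    a=np.round(R.T@(p1-p)*100,1);w=np.round(np.degrees(Rn.from_matrix(R.T@R1).as_rotvec()),1)
    out.append([a.tolist(),w.tolist()]);p=p+R@a/100;R=R@Rn.from_rotvec(np.radians(w)).as_matrix();zs.append(p[2])
pr(out[:8]);pr(out[8:]);print(np.round(zs,3),p1)
E
```

```text
[[[-1.3, -0.9, 1.0], [-0.2, -2.0, 0.2]], [[-0.6, 0.0, 0.3], [0.0, -2.0, -0.0]], [[-0.5, 0.0, 0.4], [0.0, -2.0, -0.0]], [[-0.5, 0.0, 0.4], [0.0, -2.0, -0.0]], [[-0.4, 0.0, 0.4], [0.0, -2.0, -0.0]], [[-0.5, 0.0, 0.3], [0.0, -2.0, -0.0]], [[-0.3, 0.0, 0.4], [-0.0, -2.0, -0.0]], [[-0.4, 0.0, 0.3], [-0.0, -2.0, -0.0]]]
[[[-0.4, 0.0, -0.1], [-0.0, -6.3, -0.0]], [[-0.3, 0.0, -0.1], [-0.0, -6.3, -0.0]], [[-0.2, 0.0, -0.1], [-0.0, -6.3, -0.0]], [[-0.2, 0.0, -0.2], [-0.0, -6.3, -0.0]], [[-0.1, 0.0, -0.4], [-0.0, -6.3, -0.0]], [[-0.1, 0.0, -0.5], [-0.0, -6.3, -0.0]], [[-0.2, 0.0, -0.4], [-0.0, -6.3, -0.0]], [[-0.0, 0.0, -0.5], [-0.0, -6.3, -0.0]], [[-0.1, 0.0, -0.4], [-0.0, -6.3, -0.0]], [[-0.1, 0.0, -0.4], [-0.0, -6.4, -0.0]], [[-0.1, 0.0, -0.5], [-0.0, -6.3, -0.0]], [[-0.0, 0.0, -0.5], [-0.0, -6.3, -0.0]], [[-0.1, 0.0, -0.4], [-0.0, -6.3, -0.0]]]
[0.069 0.063 0.056 0.05  0.045 0.039 0.034 0.03  0.029 0.028 0.029 0.03
 0.034 0.039 0.044 0.048 0.053 0.057 0.061 0.065 0.069] [0.543  0.3068 0.0685]
```

Call:
send_rows([
  [[-1.3,-0.9,1.0],[-0.2,-2.0,0.2]],
  [[-0.6,0,0.3],[0,-2,0]],
  [[-0.5,0,0.4],[0,-2,0]],
  [[-0.5,0,0.4],[0,-2,0]],
  [[-0.4,0,0.4],[0,-2,0]],
  [[-0.5,0,0.3],[0,-2,0]],
  [[-0.3,0,0.4],[0,-2,0]],
  [[-0.4,0,0.3],[0,-2,0]],
  [[0,0,0],[0,0,0]],
])

```text
time: 12.4
eef_pos: [0.5443, 0.303, 0.0297]
orientation: [-3.141, -0.505, -1.31]
ft_force: [-0.9, -0.2, -2.1]
finger_gap: 0.685
grip_force: 75.2
```

```bash
python3 - <<'E'
from h import *
np.set_printoptions(precision=4,suppress=True)
p,R,o=cur();psi=-75;d=np.array([np.cos(np.radians(psi)),np.sin(np.radians(psi))])
M=DISC-.02*d;out=[];zs=[];print(o["qpos"],o["ft_force"],mouth(),M)
c=cap("top");print(proj(c,[mouth()[0]])[0],[(np.round(np.array(b["location"])[::-1]*[640,400],1).tolist(),round(b["score"],2)) for b in spotter.tip_of(c,"tin_mouth")][:3])
el=np.linspace(-8,-90,13)[1:]
for e in el:
    z=np.interp(-e,[-8,0,8,30,90],[.12,.09,.065,.048,.038])
    p1,R1=pose([*M,z],e,psi)
    a=np.round(R.T@(p1-p)*100,1);w=np.round(np.degrees(Rn.from_matrix(R.T@R1).as_rotvec()),1)
    out.append([a.tolist(),w.tolist()]);p=p+R@a/100;R=R@Rn.from_rotvec(np.radians(w)).as_matrix();zs.append(p[2])
pr(out)
E
```

```text
[ 0.9549  0.6596 -0.2279  0.4392 -1.0659 -0.9836] [-0.8596 -0.1621 -2.0547] (array([0.555 , 0.2687, 0.0653]), np.float64(-8.105375919144016)) [0.5548 0.2683]
[217.4024 198.5216] [([214.4, 196.6], 0.95)]
[[[-0.4, 0.0, -0.1], [-0.0, -6.8, -0.1]], [[-0.3, 0.0, -0.1], [-0.0, -6.8, 0.0]], [[-0.3, 0.0, -0.1], [-0.0, -6.8, 0.0]], [[-0.1, 0.0, -0.4], [0.0, -6.9, 0.0]], [[-0.1, 0.0, -0.4], [0.0, -6.8, 0.0]], [[-0.2, 0.0, -0.5], [0.0, -6.8, 0.0]], [[-0.1, 0.0, -0.5], [0.0, -6.9, 0.0]], [[-0.1, 0.0, -0.5], [0.0, -6.8, 0.0]], [[-0.0, 0.0, -0.4], [0.0, -6.8, 0.0]], [[-0.1, 0.0, -0.5], [0.0, -6.9, 0.0]], [[-0.1, 0.0, -0.5], [0.0, -6.8, 0.0]], [[-0.0, 0.0, -0.5], [0.0, -6.8, 0.0]]]
```

Call:
send_rows([
  [[-0.4,0,-0.1],[0,-6.8,0]],
  [[-0.3,0,-0.1],[0,-6.8,0]],
  [[-0.3,0,-0.1],[0,-6.8,0]],
  [[-0.1,0,-0.4],[0,-6.9,0]],
  [[-0.1,0,-0.4],[0,-6.8,0]],
  [[-0.2,0,-0.5],[0,-6.8,0]],
  [[-0.1,0,-0.5],[0,-6.9,0]],
  [[-0.1,0,-0.5],[0,-6.8,0]],
  [[0,0,-0.4],[0,-6.8,0]],
  [[-0.1,0,-0.5],[0,-6.9,0]],
  [[-0.1,0,-0.5],[0,-6.8,0]],
  [[0,0,-0.5],[0,-6.8,0]],
])

```text
time: 13.7
eef_pos: [0.544, 0.3077, 0.0693]
orientation: [-3.135, 0.928, -1.301]
ft_force: [-0.1, 0.2, -1.9]
finger_gap: 0.682
grip_force: 75.7
```

Call:
send_rows([
  [[0,0,0],[0,0,0]],
  [[0,0,0],[0,0,0]],
  [[0,0,0],[0,0,0]],
])

```text
time: 14.0
eef_pos: [0.5429, 0.3088, 0.0684]
orientation: [-3.138, 0.923, -1.304]
ft_force: [-0.6, 0.6, -0.6]
finger_gap: 0.69
grip_force: 75.8
```

```bash
python3 - <<'E'
from h import *
np.set_printoptions(precision=4,suppress=True)
p,R,o=cur();print(o["time"],o["qpos"],o["ft_force"],mouth())
c=cap("top");s=cap("side");m=mouth()[0];b=m+[0,0,.095]
for n,q in(("top",c),("side",s)):
    print(n,"pred mouth,base",proj(q,[m,b]).tolist())
    for k in("tin","tin_mouth","nut1"): print(k,[(np.round(np.array(x["location"])[::-1]*[640,400],1).tolist(),round(x["score"],2)) for x in spotter.tip_of(q,k)][:5])
h=c["color"][140:260,160:320];g=s["color"][160:310,180:380]
im=np.hstack([cv2.resize(h,(400,300),interpolation=2),cv2.resize(g,(400,300),interpolation=2)]).astype(float)
cv2.imwrite("pics/pour.png",(255*(im/255)**.5)[...,::-1].astype(np.uint8))
E
```

```text
14.0 [ 0.2253  0.6301  0.0385 -0.9943 -1.2539  0.512 ] [-0.5826  0.5567 -0.5708] (array([0.555 , 0.2703, 0.038 ]), np.float64(-88.38010365921166))
top pred mouth,base [[219.32101434745812, 200.95554010852874], [208.92681049208147, 192.3082510304376]]
tin [([209.6, 192.8], 0.73)]
tin_mouth []
nut1 []
side pred mouth,base [[244.00744910343673, 245.9321900844513], [240.48311677431718, 207.3744013136131]]
tin [([238.5, 207.6], 0.67)]
tin_mouth [([245.8, 244.8], 0.56)]
nut1 [([231.8, 255.1], 0.63), ([244.9, 263.9], 0.48)]
```

Call:
send_rows([
  [[0,0,0],[0,0,0]],
  [[0,0,0],[0,0,0]],
  [[0,0,0],[0,0,0]],
  [[0,0,0],[0,0,0]],
  [[-0.4,0,-0.3],[0,0,0]],
  [[-0.4,0,-0.3],[0,0,0]],
  [[-0.8,0,-0.6],[0,0,0]],
  [[-0.8,0,-0.6],[0,0,0]],
  [[-0.8,0,-0.6],[0,0,0]],
  [[-0.8,0,-0.6],[0,0,0]],
])

```text
time: 15.4
eef_pos: [0.5431, 0.3082, 0.1191]
orientation: [-3.139, 0.924, -1.306]
ft_force: [0.4, 0.4, -0.5]
finger_gap: 0.686
grip_force: 75.8
```

Call:
send_rows([
  [[-0.8,0,-0.6],[0,0,0]],
  [[-0.8,0,-0.6],[0,0,0]],
  [[-0.8,0,-0.6],[0,0,0]],
  [[-0.8,0,-0.6],[0,0,0]],
  [[-0.8,0,-0.6],[0,0,0]],
  [[-0.4,0,-0.3],[0,0,0]],
  [[0,0,0],[0,0,0]],
  [[0,0,0],[0,0,0]],
  [[0,0,0],[0,0,0]],
])

```text
time: 16.3
eef_pos: [0.5426, 0.3082, 0.1721]
orientation: [3.14, 0.924, -1.309]
ft_force: [-0.9, 0.1, -0.8]
finger_gap: 0.687
grip_force: 75.8
```

```bash
python3 - <<'E'
from h import *
np.set_printoptions(precision=4,suppress=True)
p,R,o=cur();print(o["time"],o["qpos"],o["ft_force"],mouth())
c=cap("top");s=cap("side");m=mouth()[0]
for n,q in(("top",c),("side",s)):
    print(n,"pred mouth",proj(q,[m]).tolist())
    for k in("tin_mouth","nut1"): print(k,[(np.round(np.array(x["location"])[::-1]*[640,400],1).tolist(),round(x["score"],2),onz(q,np.array(x["location"])[::-1]*[640,400],.012)[:2]-DISC) for x in spotter.tip_of(q,k)][:5])
h=c["color"][140:260,160:320];g=s["color"][160:310,180:380]
im=np.hstack([cv2.resize(h,(400,300),interpolation=2),cv2.resize(g,(400,300),interpolation=2)]).astype(float)
cv2.imwrite("pics/lifted.png",(255*(im/255)**.5)[...,::-1].astype(np.uint8))
E
```

```text
16.3 [ 0.2328  0.4958  0.0982 -0.9544 -1.3581  0.3389] [-0.9441  0.0912 -0.7566] (array([0.5545, 0.2697, 0.1416]), np.float64(-88.38650300912217))
top pred mouth [[208.5062721205978, 191.54547222483527]]
tin_mouth []
nut1 []
side pred mouth [[240.654293791862, 203.58787887169078]]
tin_mouth [([241.5, 202.4], 0.9, array([ 0.1603, -0.1061]))]
nut1 [([246.5, 262.8], 0.7, array([-0.0247,  0.0339])), ([231.4, 260.8], 0.56, array([0.0028, 0.0509])), ([249.4, 248.9], 0.55, array([0.0059, 0.0001])), ([247.2, 258.1], 0.43, array([-0.0142,  0.0233]))]
```

View pics/lifted.png

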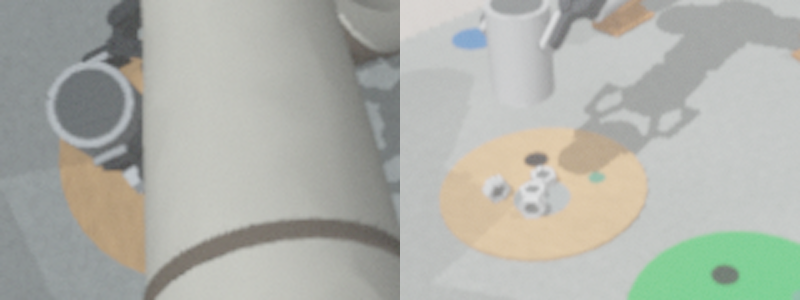

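All four nuts sit near the disc's centre (side crop: (495,188), (542,175), (530,190), (532,205)), and the tin hangs above them mouth-down. Now to set it down at about (0.50, 0.06).

```bash
python3 - <<'E'
from h import *
p,R,o=cur();psi=-75
p1,R1=pose([.50,.06,.13],-90,psi);p2,_=pose([.50,.06,.015],-90,psi)
f=lambda r:[[[round(x,2) for x in a],[round(x,1) for x in b]] for a,b in r]
pr(f(rows(p,R,p1,R1,10)));print(p1);pr(f(rows(p1,R1,p2,R1,10)))
c=cap("top");print([(np.round(np.array(x["location"])[::-1]*[640,400],1).tolist(),round(x["score"],2)) for x in spotter.tip_of(c,"nut1")])
E
```

```text
[[[1.23, 1.07, -1.43], [0.0, -0.0, 0.0]], [[1.23, 1.07, -1.43], [0.0, -0.0, 0.0]], [[1.23, 1.07, -1.43], [0.0, -0.0, 0.0]], [[1.23, 1.07, -1.43], [0.0, -0.0, 0.0]], [[1.23, 1.07, -1.43], [0.0, -0.0, 0.0]], [[1.23, 1.07, -1.43], [0.0, -0.0, 0.0]], [[1.23, 1.07, -1.43], [0.0, -0.0, 0.0]], [[1.23, 1.07, -1.43], [0.0, -0.0, 0.0]], [[1.23, 1.07, -1.43], [0.0, -0.0, 0.0]], [[1.23, 1.07, -1.43], [0.0, -0.0, 0.0]]]
[0.48812863 0.09850901 0.16050864]
[[[0.92, -0.0, 0.69], [0.0, 0.0, 0.0]], [[0.92, -0.0, 0.69], [0.0, 0.0, 0.0]], [[0.92, -0.0, 0.69], [0.0, 0.0, 0.0]], [[0.92, -0.0, 0.69], [0.0, 0.0, 0.0]], [[0.92, -0.0, 0.69], [0.0, 0.0, 0.0]], [[0.92, -0.0, 0.69], [0.0, 0.0, 0.0]], [[0.92, -0.0, 0.69], [0.0, 0.0, 0.0]], [[0.92, -0.0, 0.69], [0.0, 0.0, 0.0]], [[0.92, -0.0, 0.69], [0.0, 0.0, 0.0]], [[0.92, -0.0, 0.69], [0.0, 0.0, 0.0]]]
[([212.7, 212.9], 0.49)]
```

Call:
send_rows([
  [[0.6,0.5,-0.7],[0,0,0]],
  [[1.25,1.1,-1.45],[0,0,0]],
  [[1.25,1.1,-1.45],[0,0,0]],
  [[1.25,1.1,-1.45],[0,0,0]],
  [[1.25,1.1,-1.45],[0,0,0]],
  [[1.25,1.1,-1.45],[0,0,0]],
  [[1.25,1.1,-1.45],[0,0,0]],
  [[1.25,1.1,-1.45],[0,0,0]],
  [[1.25,1.1,-1.45],[0,0,0]],
  [[1.2,1,-1.4],[0,0,0]],
  [[0.6,0.5,-0.7],[0,0,0]],
])

```text
time: 17.8
eef_pos: [0.4875, 0.0952, 0.1604]
orientation: [-3.141, 0.923, -1.31]
ft_force: [0.1, 0.1, -0.3]
finger_gap: 0.684
grip_force: 75.8
```

Call:
send_rows([
  [[0.9,0,0.7],[0,0,0]],
  [[0.9,0,0.7],[0,0,0]],
  [[0.9,0,0.7],[0,0,0]],
  [[0.9,0,0.7],[0,0,0]],
  [[0.9,0,0.7],[0,0,0]],
  [[0.9,0,0.7],[0,0,0]],
  [[0.9,0,0.7],[0,0,0]],
  [[0.9,0,0.7],[0,0,0]],
  [[0.9,0,0.7],[0,0,0]],
  [[0,0,0],[0,0,0]],
])

```text
time: 18.8
eef_pos: [0.4866, 0.0987, 0.0562]
orientation: [3.137, 0.925, -1.312]
ft_force: [-0.4, -0.1, -0.5]
finger_gap: 0.687
grip_force: 75.8
```

```bash
python3 - <<'E'
from h import *
np.set_printoptions(precision=4,suppress=True)
p,R,o=cur();m=mouth();print(o["time"],o["qpos"],p,o["ft_force"],m, (R@[.798,0,.602]))
c=cap("top");s=cap("side");m=m[0]
for n,q in(("top",c),("side",s)):
    print(n,"pred mouth,base",proj(q,[m,m+[0,0,.095]]).tolist())
    for k in("tin","tin_mouth"): print(k,[(np.round(np.array(x["location"])[::-1]*[640,400],1).tolist(),round(x["score"],2)) for x in spotter.tip_of(q,k)][:2])
E
```

```text
18.8 [-0.0982  0.6137 -0.0874 -0.8604 -1.3982  0.7561] [0.4866 0.0987 0.0562] [-0.3878 -0.1341 -0.5413] (array([0.4985, 0.0601, 0.0257]), np.float64(-88.37963489769606)) [-0.0028 -0.     -0.9996]
top pred mouth,base [[318.95721077659044, 231.0469111107342], [318.8022534064083, 225.50781676464524]]
tin [([319.3, 229.6], 0.94)]
tin_mouth [([317.8, 230.6], 0.95)]
side pred mouth,base [[331.42277102475265, 219.2020131349866], [332.71947633370513, 183.55700190956824]]
tin [([329.7, 183.9], 0.69)]
tin_mouth [([332.0, 216.6], 0.83)]
```

Call:
send_rows([
  [[0.4,0,0.3],[0,0,0]],
  [[0.4,0,0.3],[0,0,0]],
  [[0.4,0,0.3],[0,0,0]],
  [[0.16,0,0.12],[0,0,0]],
  [[0.16,0,0.12],[0,0,0]],
  [[0,0,0],[0,0,0]],
])

```text
time: 19.7
eef_pos: [0.4874, 0.0985, 0.0386]
orientation: [-3.142, 0.924, -1.308]
ft_force: [0.8, -0.4, -0.4]
finger_gap: 0.683
grip_force: 75.8
```

Call:
send_rows([
  [[0.16,0,0.12],[0,0,0]],
  [[0.08,0,0.06],[0,0,0]],
  [[0,0,0],[0,0,0]],
])

```text
time: 20.0
eef_pos: [0.4875, 0.0985, 0.0358]
orientation: [-3.141, 0.924, -1.308]
ft_force: [-0.1, -0.4, -0.5]
finger_gap: 0.686
grip_force: 75.8
```

Call:
send_rows([
  [[0.16,0,0.12],[0,0,0]],
  [[0,0,0],[0,0,0]],
])

```text
time: 20.2
eef_pos: [0.4875, 0.0985, 0.0338]
orientation: [-3.141, 0.924, -1.308]
ft_force: [-0.6, 0.2, -0.6]
finger_gap: 0.688
grip_force: 75.8
```

Call:
send_rows([
  [[0.12,0,0.09],[0,0,0]],
  [[0,0,0],[0,0,0]],
])

```text
time: 20.4
eef_pos: [0.4875, 0.0985, 0.0323]
orientation: [-3.141, 0.924, -1.308]
ft_force: [0.1, -0.3, -0.2]
finger_gap: 0.688
grip_force: 75.8
```

Call:
send_rows([
  [[0.12,0,0.09],[0,0,0]],
  [[0,0,0],[0,0,0]],
])

```text
time: 20.6
eef_pos: [0.4876, 0.0985, 0.0309]
orientation: [-3.14, 0.924, -1.307]
ft_force: [-0.5, -0.5, -1.3]
finger_gap: 0.687
grip_force: 75.8
```

Call:
send_rows([
  [[0.08,0,0.06],[0,0,0]],
  [[0,0,0],[0,0,0]],
])

```text
time: 20.8
eef_pos: [0.4876, 0.0985, 0.0308]
orientation: [-3.14, 0.925, -1.306]
ft_force: [0.3, -1.2, 4.7]
finger_gap: 0.685
grip_force: 76.0
```

The tin touches the table (4.7 N). Release and back out along the fingers.

Call:
send_rows([
  [[0,0,0],[0,0,0]],
  [[0,0,0],[0,0,0]],
  [[0,0,0],[0,0,0]],
  [[0,0,0],[0,0,0]],
  [[0,0,0],[0,0,0]],
  [[0,0,0],[0,0,0]],
], claw=8.54)

```text
time: 21.4
eef_pos: [0.4876, 0.0985, 0.0299]
orientation: [-3.141, 0.924, -1.307]
ft_force: [-0.7, -0.1, 0.3]
finger_gap: 0.998
grip_force: 0.0
```

Call:
send_rows([
  [[0,0,-0.5],[0,0,0]],
  [[0,0,-1],[0,0,0]],
  [[0,0,-1.5],[0,0,0]],
  [[0,0,-1.5],[0,0,0]],
  [[0,0,-1.5],[0,0,0]],
  [[0,0,-1.5],[0,0,0]],
  [[0,0,-1.5],[0,0,0]],
  [[0,0,-1.5],[0,0,0]],
  [[0,0,-1],[0,0,0]],
  [[0,0,0],[0,0,0]],
  [[0,0,0],[0,0,0]],
])

```text
time: 22.5
eef_pos: [0.5112, 0.0099, 0.0992]
orientation: [-3.141, 0.924, -1.308]
ft_force: [0.5, 0.7, -0.0]
finger_gap: 0.997
grip_force: 0.0
```

```bash
python3 - <<'E'
from h import *
np.set_printoptions(precision=4,suppress=True)
p,R,o=cur();print(o["time"],p,o["ft_force"],o["finger_gap"])
c=cap("top");s=cap("side");m=np.array([.4985,.060,0])
for n,q in(("top",c),("side",s)):
    print(n,"pred mouth,base,rimtop",proj(q,[m,m+[0,0,.095]]).tolist())
    for k in("tin","tin_mouth","nut1","long_tin"): print(k,[(np.round(np.array(x["location"])[::-1]*[640,400],1).tolist(),round(x["score"],2),onz(q,np.array(x["location"])[::-1]*[640,400],.012)[:2]-DISC) for x in spotter.tip_of(q,k)][:5])
    print("tin box",[(np.array(x["box"])*[640,400,640,400],x["score"]) for x in spotter.spot_in(q,"tin")][:2])
E
```

```text
22.5 [0.5112 0.0099 0.0992] [ 0.5184  0.7067 -0.02  ] 0.9967637242463901
top pred mouth,base,rimtop [[319.05697260963694, 232.35179843332253], [318.9162826874877, 227.09676373693483]]
tin [([318.7, 226.3], 0.81, array([-0.0498, -0.188 ]))]
tin_mouth [([320.5, 233.4], 0.95, array([-0.065 , -0.1922]))]
nut1 [([232.5, 199.8], 0.65, array([ 0.0025, -0.0009])), ([209.8, 193.9], 0.54, array([0.0141, 0.0494])), ([223.2, 203.9], 0.43, array([-0.007 ,  0.0187])), ([212.5, 210.3], 0.42, array([-0.0216,  0.0412]))]
long_tin [([352.6, 105.4], 0.89, array([ 0.224 , -0.2563]))]
tin box [(array([304.896, 214.52 , 334.592, 243.6  ]), 0.58)]
side pred mouth,base,rimtop [[331.1155755999416, 228.2362228622115], [332.3793324988702, 193.52900356374892]]
tin [([328.7, 194.0], 0.83, array([ 0.0301, -0.2848]))]
tin_mouth [([330.2, 229.3], 0.74, array([-0.0733, -0.1716]))]
nut1 [([231.6, 257.2], 0.58, array([0.0116, 0.0433])), ([247.7, 265.6], 0.51, array([-0.0331,  0.0379])), ([249.0, 257.7], 0.48, array([-0.0159,  0.0197])), ([246.3, 248.3], 0.4, array([0.0122, 0.0034]))]
long_tin [([273.5, 163.5], 0.92, array([ 0.2538, -0.3008]))]
tin box [(array([317.632, 186.88 , 346.496, 238.2  ]), 0.61)]
```

The tin stands mouth-down where predicted, all four nuts are within 55 mm of the disc's centre, and the long tin has not moved.

```bash
python3 -c "
from station import ticket
print(ticket.finish_job())"
```

```text
the job is handed in; nothing more can be done
None
```

I handed the job in at about 22.6 s of the 58 s allowed, and the hand-in returned no verdict: four nuts lie heaped on the cardboard disc, within about 55 mm of its centre. The tin stands mouth-down on the table about 20 cm away, and the longer tin was not disturbed.

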